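# Wedge up the near edge of a grinding slab and hold it

### The arm

A 6-joint arm with a two-finger parallel gripper is mounted at the origin on the work surface. World frame = base frame: x ahead of the robot, y to its left, z up, the work surface at z = 0. Lengths are in m, angles in rad, forces in N, time in s.
With the tool pointing down it reaches from about 0.3 to 1 m from the base axis. Payload 5.1 kg.
Tool frame: the origin (TCP) lies at the very end of the fingers, on their centre line; the grasp point (between the pads) lies 19 mm behind it (ctrl.grasp_offset is the distance from the TCP to the grasp point, in m); z points along the fingers, y is the line along which they close (so a half turn about z gives the same grasp; the last joint's range is limited). The gripper opens to 95 mm and grips with 3 to 60 N. Pads are 20 mm wide; open, the fingers measure 119 mm over their backs; the gripper's body (75 mm by 180 mm) begins 59 mm behind the grasp point.
Start: joints at [-1.255, 0.124, 1.65, -0, 1.367, -0.083], TCP at [0.252, -0.599, 0.215] pointing down, gripper open.
Joint ranges: [-2.61, 2.61], [-1.02, 2.33], [0.03, 2.71], [-1.35, 4.49], [0.32, 2.68], [-2.91, 2.91]. Speed limits (rad/s): [2.57, 2.57, 3.14, 3.14, 3.14, 3.14].

### API

Orientations are given as a rotation vector (axis times angle).
In Python, from rig import ctrl gives the robot as it stands. The module is installed in compiled form; this text tells all that it offers. Calls block until the motion is done:
- ctrl.reach(position, orientation): joint-space move of the TCP to a pose.
- ctrl.servo_line(position, speed=0.15, rot=None, guard=None): straight line of the TCP; rot=None keeps the orientation; speed is the mean speed in m/s. With guard (N) it stops when the force on the tool has changed by that much, and returns True; else False.
- ctrl.move_j(angles): joint-space move.
- ctrl.grip(opening, strength=None): finger opening in m; strength is the grip in N (None keeps the last); returns when the fingers have stopped.
- ctrl.sleep(seconds).
- ctrl.ik(position, orientation): joint angles nearest the present ones, or None.
- ctrl.get_image(name): name is "side" or "top" or "wrist"; returns a dict with "img" (480x640x3 uint8, red, green, blue), "z_map" (480x640 float32, m along the optical axis (not along the pixel's ray), 0 where there is no reading), "fovy" (degrees; the focal length in pixels is half the picture's height over the tangent of half this angle, whatever the lens; pixels are square), "cx", "cy" (the principal point, pixels), "pose" (4x4, takes a point from camera to world coordinates); the wrist camera has in their place "T_tool_cam" (4x4, takes a point from camera to tool coordinates, whose origin is the TCP and whose axes are the flange's). Camera axes: x right, y up, looking along -z (the intrinsics and any distortion apply to the point x, -y, -z); pixel columns grow to the right and rows downward; lengths in m; the calibration is good to about 2 mm. A picture is of the moment at which its call begins: read the wrist's pose just before it.
A pose or a line that the arm cannot do raises ctrl.MotionError and nothing moves.
- ctrl.finish_job(): hands the job in; it is judged then, once.
Readings, each from a call of its own:
- ctrl.get_time(): time.
- ctrl.get_qpos(): joint angles.
- ctrl.get_qd(): joint speeds.
- ctrl.get_joint_torque(): joint torques, N m.
- ctrl.get_tool_pos(): TCP position.
- ctrl.get_ee_rot(): TCP orientation.
- ctrl.get_contact_force(): force on the tool from outside, world axes, zero at the start.
- ctrl.get_ft_torque(): the same for the moment, N m.
- ctrl.get_grip_width(): finger opening in m.
- ctrl.get_grasp_force(): force on a finger pad.
Only numpy, scipy, OpenCV 4.12 (cv2) and the standard library are available. Lean on these libraries where they do the work, as an engineer would, in place of code of your own. Each camera call takes 0.05 s, during which the arm holds its last target. There are 200 camera calls.

### The job

The rubber feet under the near edge of the marble grinding slab are to be renewed. Take the wooden wedge by its thick end, push its thin end in under the middle of the slab's near edge, wedge flat on the bench, until the two near feet just lift clear of the bench by a few millimetres, without shoving the slab along, and finish holding the wedge there in the gripper with the slab's edge resting on the wedge alone. Leave the flat wooden block, the muller, the mortar and the pigment jar as they are.

Things in the scene. Friction and masses are not known exactly. Their poses are not given: they have to be found in the camera images.
- slab: white marble slab on the fixed bench (top z = 0), 170 (x) x 250 (y) x 15 mm, about 1.7 kg, loose, on four rubber feet 18 mm wide, 10 high, 72 mm (x) and 112 mm (y) from its middle: underside 10 mm, top 25 mm above the bench. The feet grip the bench; some 8 N raises the near edge. Origin: its middle, at bench height; x away from the robot (near edge at x = -85 mm), y left, z up
- slab_edge (a point): middle of the slab's near edge, at its lower corner, 10 mm above the bench while all feet stand; same axes as the slab
- foot_near_left (a point): underside of the near left foot (+y), at bench height 0 while it stands; its z is the foot's clearance
- foot_near_right (a point): underside of the near right foot (-y), at bench height 0 while it stands; its z is the foot's clearance
- wedge: beech wedge 140 (x) x 36 (y) mm, 60 g, lying flat; top rises 1 in 5 from 3 mm at the thin end (x = 70 mm) to 23 mm at x = -30, then level to the thick end at x = -70. Smooth. Origin: centre of underside; x to the thin end, z up. Touches the slab when 35 mm in under the edge; each further 5 mm raises the edge 1 mm, the near feet 0.9 mm, less about 0.3 mm of give; does not slip back
- wedge_tip (a point): middle of the wedge's thin end, on its underside
- wedge_grip (a point): place to grip the wedge across its 36 mm width: 20 mm from the thick end, on its centre line, 11.5 mm above its underside
- foot_far_left (a point): underside of the far left foot, at bench height
- foot_far_right (a point): underside of the far right foot, at bench height
- block: flat beech block, 140 x 36 x 22 mm, the same height all along (no taper), lying flat; not to be used. Origin: centre of its underside
- muller: clear glass muller standing on its 70 mm disc, 117 mm high, with a narrow waist; leave alone. Origin: centre of its underside
- mortar: white porcelain mortar, 152 mm across, 85 mm high, blue pigment and a pestle in it that leans out to 145 mm high; leave alone. Origin: centre of its underside
- jar: small jar of yellow pigment with black cap, 52 mm across, 75 mm high; leave alone. Origin: centre of its underside
Things that resemble listed ones, but are neither listed nor needed, are in the scene too. What is shaped like the wedge but purple or turquoise is not meant.

How it is judged:
At the end, for the whole second after the job is handed in: Near feet 1 to 6 mm off the bench, far feet on it; the slab rests (over 3 N) on the wedge, flat on the bench, tip 30 mm or more under the near edge within 50 mm of its middle, butt held (over 2 N); robot and block off the slab; edge moved under 20 mm; all still (height (world z) of foot_near_left between 0.001 and 0.006 m and height (world z) of foot_near_right between 0.001 and 0.006 m and contact force between wedge and slab above 3 N and height (world z) of each of wedge_tip, wedge, foot_far_left, foot_far_right below 0.002 m and contact force between the fingers and wedge above 2 N and contact force between each of the arm, the fingers and slab below 0.5 N and contact force between block and slab below 0.3 N and distance of slab_edge from where it was at the start of the episode below 0.02 m and angle between wedge's own z axis and vertical below 0.05 rad and x of wedge_grip in the frame of slab below -0.085 m and x of wedge_tip in the frame of slab above -0.055 m and y of wedge_tip in the frame of slab between -0.05 and 0.05 m and linear speed of each of slab, wedge below 0.01 m/s); the arm keeps its last pose, push and grip.
It fails at once if the flat wooden block is moved by more than 30 mm or tipped (distance of block from where it was at the start of the episode above 0.03 m or angle between block's own z axis and vertical above 0.5 rad).
It fails at once if the glass muller is moved by more than 30 mm or tipped (distance of muller from where it was at the start of the episode above 0.03 m or angle between muller's own z axis and vertical above 0.5 rad).
It fails at once if the mortar is moved by more than 30 mm or tipped (distance of mortar from where it was at the start of the episode above 0.03 m or angle between mortar's own z axis and vertical above 0.5 rad).
It fails at once if the pigment jar is moved by more than 30 mm or tipped (distance of jar from where it was at the start of the episode above 0.03 m or angle between jar's own z axis and vertical above 0.5 rad).
It also fails if it takes over 45 s, if anything falls off the work surface, if the arm or the gripper's body presses on something with over 40 N, if the wrist force passes 120 N, or if a joint passes its speed limit or range.

## Working session

There is one attempt and no reset: what is moved stays moved. The work goes in short steps, each a Python script; the robot and the scene stay as the last script left them, time stands still between calls to the robot, and variables do not carry over. Pictures are saved under pics/ and viewed, at most 10 in all, crops included, and the job is handed in when it is done.

```bash
mkdir -p pics; cat > h.py <<'E'
import numpy as np, cv2
from rig import ctrl
def save(n,im): cv2.imwrite(f'pics/{n}.png',cv2.cvtColor(im,cv2.COLOR_RGB2BGR))
def world(d,pose=None):
    """per-pixel world points from z_map"""
    P=d.get('pose') if pose is None else pose
    f=240/np.tan(np.radians(d['fovy'])/2)
    v,u=np.mgrid[0:480,0:640]; z=d['z_map']
    c=np.stack([(u-d['cx'])/f*z,-(v-d['cy'])/f*z,-z,np.ones_like(z)],-1)
    return (c@np.array(P).T)[...,:3]
def ray(d,u,v,h):
    P=np.array(d['pose']); f=240/np.tan(np.radians(d['fovy'])/2)
    r=P[:3,:3]@np.array([(u-d['cx'])/f,-(v-d['cy'])/f,-1]); o=P[:3,3]
    return o+r*(h-o[2])/r[2]
E
python3 - <<'E'
from h import *
import pickle
for n in ('top','side'):
    d=ctrl.get_image(n); save(n,d['img']); pickle.dump(d,open(n+'.pkl','wb'))
    print(n,{k:v for k,v in d.items() if k not in('img','z_map')},(d['z_map']>0).mean())
E
```

```text
top {'fovy': 57.191458004003145, 'cx': 317.0748666348691, 'cy': 240.1932807113492, 'pose': array([[-0.007194  ,  0.99270578, -0.12034731,  0.3863074 ],
       [-0.99995923, -0.00779847, -0.00455252,  0.02078057],
       [-0.00545783,  0.12030966,  0.99272141,  1.10427726],
       [ 0.        ,  0.        ,  0.        ,  1.        ]])} 0.9958170572916667
side {'fovy': 53.072559727841856, 'cx': 319.98024464154673, 'cy': 239.68225028742924, 'pose': array([[-0.97357931,  0.16793827, -0.15472577,  0.36999911],
       [-0.22788296, -0.75782682,  0.61136558,  0.67367835],
       [-0.01458366,  0.63047224,  0.77607478,  0.9006417 ],
       [ 0.        ,  0.        ,  0.        ,  1.        ]])} 0.9960872395833333
```

View pics/top.png

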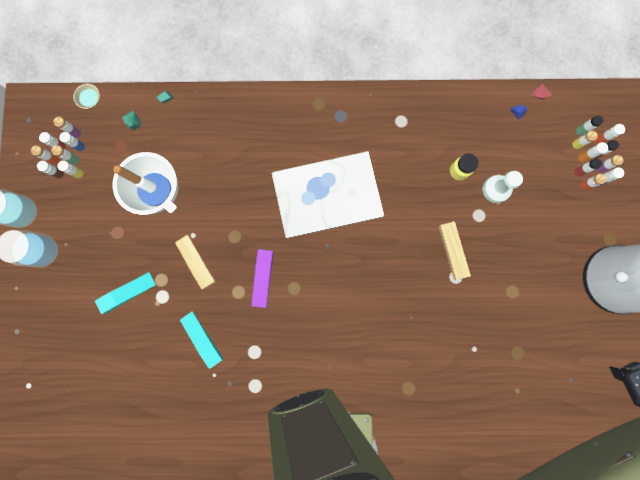

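View pics/side.png

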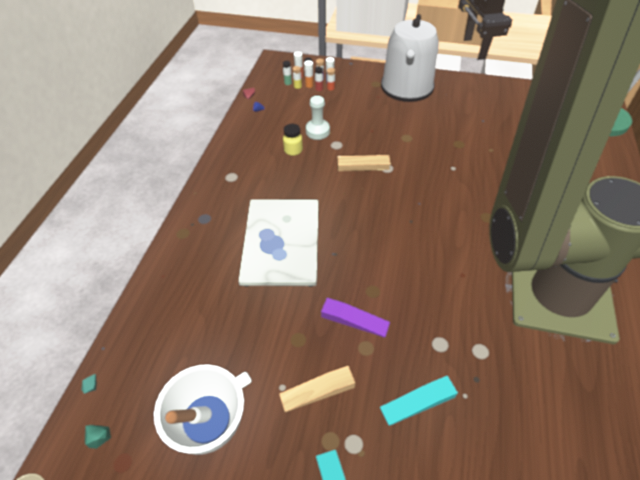

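Candidates for the wedge in the top view are beech (195,262), beech (455,250), purple (262,278), and turquoise (125,293) and (200,340). Only the two beech pieces fit the description, so I'll compare their height profiles to tell the wedge from the block.

```bash
python3 - <<'E'
from h import *
import pickle
d=pickle.load(open('top.pkl','rb')); W=world(d); im=d['img']
hsv=cv2.cvtColor(im,cv2.COLOR_RGB2HSV)
beech=cv2.inRange(hsv,(15,50,170),(32,190,255))
def prof(m,name):
    m=cv2.morphologyEx(m,cv2.MORPH_OPEN,np.ones((3,3)))
    n,l,s,c=cv2.connectedComponentsWithStats(m)
    for i in range(1,n):
        if s[i,4]<500: continue
        u,v=c[i]
        if v>370: continue
        cnt=cv2.findContours((l==i).astype(np.uint8),0,1)[0][0]
        p=W[l==i]; p=p[np.isfinite(p).all(1)]
        xy=p[:,:2]; r=cv2.minAreaRect(xy.astype(np.float32)); 
        cc=xy.mean(0); a=np.linalg.svd(xy-cc,full_matrices=False)[2][0]; a*=np.sign(a[0]) 
        t=(xy-cc)@a; b=np.linspace(t.min(),t.max(),9)
        print(name,c[i].round(),'ctr',r[0],'size',r[1],'axis',a.round(3))
        print('  z mm',[round(1000*float(np.median(p[(t>=b[k])&(t<=b[k+1]),2])),1) for k in range(8)])
        print('  px corners',cv2.boxPoints(cv2.minAreaRect(cnt)).round(1).tolist())
prof(beech,'beech')
slab=cv2.inRange(hsv,(0,0,200),(180,40,255)); 
slab=((W[...,2]>.017)&(W[...,2]<.033)&(abs(W[...,1])<.2)&(W[...,0]>.4)&~((hsv[...,1]>150))).astype(np.uint8)*255
prof(slab,'slab')
for n,x0,x1,y0,y1 in (('top',165,225,225,300),('top',425,485,210,290)): pass
a=cv2.resize(im[220:305,150:235],(400,400),interpolation=3);b=cv2.resize(im[210:295,415:500],(400,400),interpolation=3)
save('crop',np.hstack([a,b]))
E
```

```text
beech [455. 250.] ctr (0.45140495896339417, -0.15689717233181) size (0.14359427988529205, 0.3765685260295868) axis [0.978 0.209]
  z mm [22.4, 22.1, 21.7, 21.8, 22.2, 22.2, 22.3, 21.5]
  px corners [[439.3999938964844, 224.39999389648438], [455.5, 220.10000610351562], [470.3999938964844, 275.79998779296875], [454.29998779296875, 280.1000061035156]]
beech [194. 262.] ctr (0.41642963886260986, 0.21828223764896393) size (0.3851621448993683, 0.10633506625890732) axis [0.778 0.628]
  z mm [1104.3, nan, nan, nan, 23.8, 22.4, 15.1, 6.9]
  px corners [[173.3000030517578, 241.6999969482422], [187.10000610351562, 233.8000030517578], [214.60000610351562, 281.6000061035156], [200.8000030517578, 289.6000061035156]]
slab [328. 195.] ctr (0.6338247060775757, -0.0014899224042892456) size (0.1715274453163147, 0.25037112832069397) axis [ 0.216 -0.976]
  z mm [25.2, 25.4, 25.4, 25.5, 25.4, 25.2, 25.2, 25.1]
  px corners [[271.6000061035156, 172.5], [369.3999938964844, 150.8000030517578], [384.0, 216.39999389648438], [286.20001220703125, 238.1999969482422]]
  return _methods._mean(a, axis=axis, dtype=dtype,
  ret = ret.dtype.type(ret / rcount)
```

View pics/crop.png

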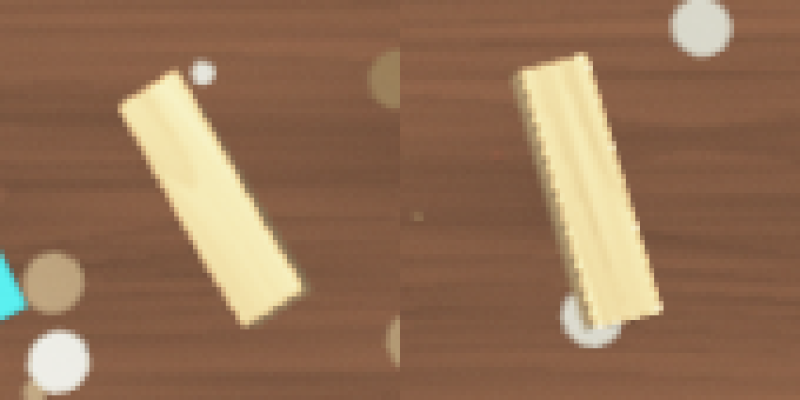

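The left beech piece at (194,262) is the wedge: it falls from 23 mm to about 7 mm, with its thin end up-left at (180,238). The right piece at (455,250) is level at 22 mm, so it's the block. Next I'll refine the wedge pose, hover over it and check with the wrist camera.

```bash
cat >> h.py <<'E'
from scipy.spatial.transform import Rotation as Ro
def down(yaw): return (Ro.from_euler('z',yaw)*Ro.from_euler('x',np.pi)).as_rotvec()
def wrist():
    T=np.eye(4); T[:3,3]=ctrl.get_tool_pos(); T[:3,:3]=Ro.from_rotvec(ctrl.get_ee_rot()).as_matrix()
    d=ctrl.get_image('wrist'); d['pose']=T@np.array(d['T_tool_cam']); return d
def beech(d): return cv2.morphologyEx(cv2.inRange(cv2.cvtColor(d['img'],cv2.COLOR_RGB2HSV),(15,50,150),(32,190,255)),cv2.MORPH_OPEN,np.ones((3,3)))
E
python3 - <<'E'
from h import *
import pickle
d=pickle.load(open('top.pkl','rb'))
tip=(ray(d,173.3,241.7,.003)+ray(d,187.1,233.8,.003))/2
but=(ray(d,214.6,281.6,.023)+ray(d,200.8,289.6,.023))/2
v=(tip-but)[:2]; yaw=np.arctan2(v[1],v[0]); print('tip',tip,'butt',but,'len',np.hypot(*v),'yaw',np.degrees(yaw))
print('width',np.linalg.norm(ray(d,173.3,241.7,.003)-ray(d,187.1,233.8,.003)))
c=[ray(d,u,w,.025) for u,w in((271.6,172.5),(369.4,150.8),(384,216.4),(286.2,238.2))]
print('slab near mid',(c[2]+c[3])/2,'yaw',np.degrees(np.arctan2(*((c[0]+c[1]-c[2]-c[3])[[1,0]]))),'sz',np.linalg.norm(c[0]-c[1]),np.linalg.norm(c[1]-c[2]))
e=v/np.hypot(*v); g=but[:2]+.02*e; print('grip',g)
for y in (yaw,yaw-np.pi,yaw+np.pi):
    q=ctrl.ik([*g,.15],down(y)); print(y,q)
    q2=ctrl.ik([.48,-.03,.05],down(y+np.radians(12.5)-yaw)); print(q2)
E
```

```text
tip [0.52875668 0.37147222 0.003     ] butt [0.40759501 0.29413222 0.023     ] len 0.14374153372545623 yaw 32.55093307543607
width 0.03963076674006173
slab near mid [ 0.5490376  -0.01945128  0.025     ] yaw 11.71763836723188 sz 0.2531442423463547 0.17168223664178697
grip [0.42445328 0.3048932 ]
0.5681209567626831 [ 5.20172674e-01 -1.10239834e-01  1.99678315e+00 -4.44089210e-16
  1.25504933e+00  1.52284804e+00]
[-1.74100031e-01 -8.72319796e-02  2.15912686e+00 -4.44089210e-16
  1.06969777e+00  1.17853014e+00]
-2.57347169682711 [ 0.52017267 -0.11023983  1.99678315  0.          1.25504933 -1.61874461]
[-0.17410003 -0.08723198  2.15912686  0.          1.06969777 -1.96306251]
3.7097136103524764 [ 0.52017267 -0.11023983  1.99678315  0.          1.25504933 -1.61874461]
[-0.17410003 -0.08723198  2.15912686  0.          1.06969777 -1.96306251]
```

```bash
python3 - <<'E'
from h import *
g=np.array([.4245,.3049]); yaw=.568
ctrl.grip(.07,20)
ctrl.reach([*g,.2],down(yaw))
d=wrist(); save('w1',d['img']); import pickle; pickle.dump(d,open('w1.pkl','wb'))
m=beech(d); n,l,s,c=cv2.connectedComponentsWithStats(m)
for i in range(1,n):
    if s[i,4]>1500:
        cnt=cv2.findContours((l==i).astype(np.uint8),0,2)[0][0]
        ap=cv2.approxPolyDP(cnt,6,True)[:,0]; print(s[i],ap.tolist())
        print([ray(d,*p,.023).round(4).tolist() for p in ap]); print([ray(d,*p,.003).round(4).tolist() for p in ap])
print(ctrl.get_time())
E
```

```text
[ 305   95   38  146 5468] [[306, 95], [306, 239], [341, 239], [342, 96]]
[[0.5181, 0.3823, 0.023], [0.401, 0.3096, 0.023], [0.4203, 0.2793, 0.023], [0.5353, 0.3537, 0.023]]
[[0.52, 0.3846, 0.003], [0.3961, 0.3076, 0.003], [0.4166, 0.2755, 0.003], [0.5382, 0.3543, 0.003]]
4.025
```

View pics/w1.png

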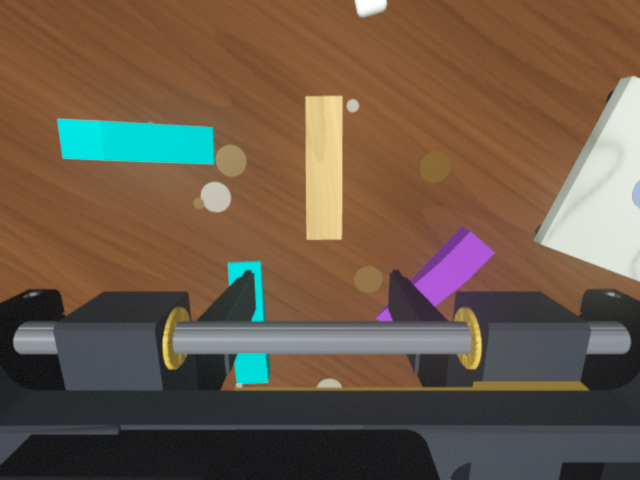

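The picture shows the wedge with its thin end at (324,96) and thick end at (324,239). Its length measures 140 mm, which matches the description, so I'll grasp 20 mm in from the butt.

```bash
python3 - <<'E'
from h import *
g=np.array([.4276,.3052]); yaw=np.radians(32.35)
ctrl.reach([*g,.06],down(yaw))
print(ctrl.servo_line([*g,.005],speed=.08,guard=8))
ctrl.grip(.02,30); ctrl.sleep(.2)
print(ctrl.get_grip_width(),ctrl.get_grasp_force(),ctrl.get_tool_pos())
ctrl.servo_line([*g,.06],speed=.1)
# lay down line in front of slab: tip 50 mm before the edge
s=np.radians(11.9); e=np.array([np.cos(s),np.sin(s)]); E0=np.array([.549,-.0195])
p=E0-e*(.05+.12); print(p)
ctrl.reach([*p,.07],down(s))
print(ctrl.get_grip_width(),ctrl.get_tool_pos(),ctrl.get_time())
d=wrist(); save('w2',d['img']); import pickle; pickle.dump(d,open('w2.pkl','wb'))
W=world(d); m=beech(d)>0; m&=d['z_map']>0; print(np.percentile(W[m][:,2],[2,50,98]))
E
```

```text
False
0.03579240815910595 29.96710181236267 [0.42767355 0.30523662 0.00515093]
[ 0.38265347 -0.05455471]
0.03600305010644628 [ 0.38292914 -0.05412389  0.06998937] 8.3833
[-0.00020139  0.07898002  0.1660913 ]
```

View pics/w2.png

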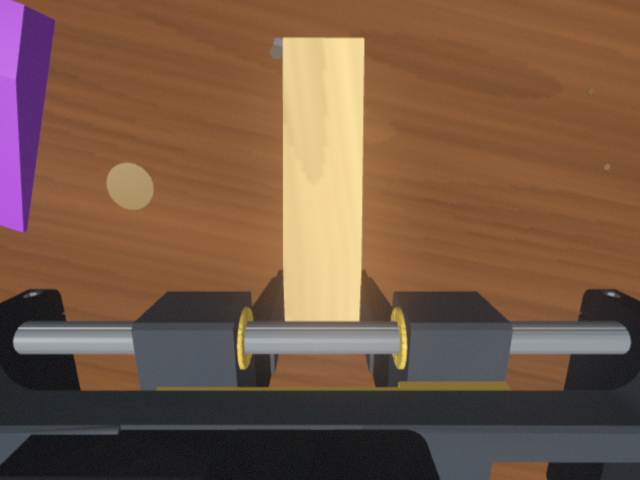

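The wedge is held straight and symmetric: tip at (324,38), with the purple piece well clear on the left. Now I'll set it down, re-grip so it lies flat, and check it against the slab edge from above.

```bash
python3 - <<'E'
from h import *
s=np.radians(11.9); p=[.38265,-.05455]
print(ctrl.servo_line([*p,.005],speed=.1,guard=10))
ctrl.grip(.042); ctrl.sleep(.1); ctrl.grip(.02,40); ctrl.sleep(.2)
print(ctrl.get_grip_width(),ctrl.get_tool_pos(),ctrl.get_contact_force(),ctrl.get_time())
d=ctrl.get_image('top'); save('t2',d['img'][120:420,200:500].repeat(2,0).repeat(2,1)); W=world(d)
c=cv2.findContours(beech(d)[:, :420],0,2)[0]
for k in c:
    if cv2.contourArea(k)>200:
        r=cv2.boxPoints(cv2.minAreaRect(k)); print(r.round(1).tolist()); print([ray(d,*q,.003).round(4).tolist() for q in r])
m=(d['z_map']>0)&(W[...,2]>.017)&(W[...,2]<.033)&(abs(W[...,1])<.16)&(W[...,0]>.53)
r=cv2.boxPoints(cv2.minAreaRect(np.argwhere(m)[:,::-1].astype(np.float32)))
print('slab',r.tolist(),[ray(d,*q,.025).round(4).tolist() for q in r])
E
```

```text
True
0.03607113894104129 [ 0.38016372 -0.05373979  0.00382605] [-0.54504471 -0.14253792  0.72626333] 10.0667
[[330.8999938964844, 250.5], [345.70001220703125, 246.8000030517578], [351.70001220703125, 270.79998779296875], [336.8999938964844, 274.5]]
[[0.4934, -0.0087, 0.003], [0.5025, -0.046, 0.003], [0.4421, -0.0601, 0.003], [0.4331, -0.023, 0.003]]
slab [[271.6807556152344, 172.48095703125], [369.6327819824219, 151.01202392578125], [384.0084533691406, 216.60092163085938], [286.0564270019531, 238.06985473632812]] [[0.6898, 0.1388, 0.025], [0.7434, -0.1089, 0.025], [0.5749, -0.1409, 0.025], [0.523, 0.1024, 0.025]]
```

View pics/t2.png

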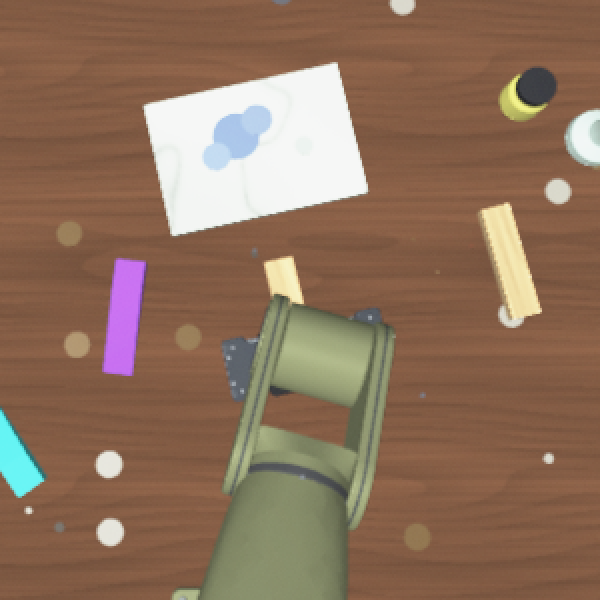

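```bash
python3 - <<'E'
from h import *
p0=np.array(ctrl.get_tool_pos()); s=np.radians(11.97); e=np.array([np.cos(s),np.sin(s),0])
np.save('p0.npy',p0)
for t in [.075,.080,.083,.086,.089,.092,.095,.098,.101]:
    q=p0+e*t; q[2]=.0038
    st=ctrl.servo_line(q,speed=.03 if t>.076 else .06,rot=down(s),guard=40)
    f=np.array(ctrl.get_contact_force()); a=np.array(ctrl.get_tool_pos())-p0
    print(t,st,'along',round(float(a@e),4),'z',round(float(a[2]+p0[2]),4),'F along',round(float(f@e),2),f.round(2),ctrl.get_grasp_force())
    if st: break
print(ctrl.get_time())
E
```

```text
0.075 False along 0.0751 z 0.0039 F along 0.58 [0.51 0.37 0.51] 39.9831748008728
0.08 False along 0.0804 z 0.0039 F along 0.73 [ 0.87 -0.58  0.9 ] 39.98335003852844
0.083 False along 0.0834 z 0.0039 F along 0.31 [0.1  0.99 2.06] 39.98354494571686
0.086 False along 0.0863 z 0.0039 F along 0.21 [ 0.33 -0.56  2.22] 39.9836540222168
0.089 False along 0.0892 z 0.0039 F along -0.46 [-0.44 -0.15  3.21] 39.983614683151245
0.092 False along 0.0915 z 0.0038 F along -2.24 [-2.11 -0.81  5.49] 39.98346447944641
0.095 False along 0.0931 z 0.0038 F along -8.1 [-7.88 -1.85 10.16] 39.98590350151062
0.098 False along 0.0957 z 0.0038 F along -8.78 [-8.49 -2.27 11.74] 39.99723494052887
0.101 False along 0.0986 z 0.0038 F along -10.69 [-10.46  -2.22  11.17] 40.00072181224823
13.5833
```

```bash
cat >> h.py <<'E'
def tilt(d):
    """slab top plane fit: near-edge and far-edge heights, in-plane outline"""
    W=world(d); m=(d['z_map']>0)&(W[...,2]>.018)&(W[...,2]<.04)
    s=np.radians(12); e=np.array([np.cos(s),np.sin(s)]); n=np.array([-np.sin(s),np.cos(s)])
    r=W[...,:2]-[.549,-.0193]; x=r@e; y=r@n
    m&=(x>.008)&(x<.162)&(abs(y)<.115)
    A=np.c_[x[m],y[m],np.ones(m.sum())]; z=W[...,2][m]
    for _ in range(3):
        k=np.linalg.lstsq(A,z,rcond=None)[0]; g=abs(z-A@k)<.003; A,z=A[g],z[g]
    return k
E
python3 - <<'E'
from h import *
import pickle
k0={n:tilt(pickle.load(open(n+'.pkl','rb'))) for n in('top','side')}
def rep():
    for n in k0:
        k=tilt(ctrl.get_image(n)); 
        f=lambda x,y:1000*((k-k0[n])@[x,y,1])
        print(n,'near L/R lift',f(.013,.112),f(.013,-.112),'far',f(.157,0))
rep()
p0=np.load('p0.npy'); s=np.radians(11.97); e=np.array([np.cos(s),np.sin(s),0])
for t in [.1045,.108]:
    q=p0+e*t; q[2]=.0038
    st=ctrl.servo_line(q,speed=.03,rot=down(s),guard=40)
    f=np.array(ctrl.get_contact_force()); a=np.array(ctrl.get_tool_pos())-p0
    print(t,st,'along',round(float(a@e),4),'z',round(float(a[2]+p0[2]),4),'F along',round(float(f@e),2),f.round(2))
    rep()
d=ctrl.get_image('side'); save('s3',cv2.resize(d['img'][180:360,220:460],(800,600)))
print(ctrl.get_time())
E
```

```text
top near L/R lift 1.157249984053785 1.1943872034495526 far 0.009061397304498424
side near L/R lift 1.2850331076838308 1.2470036708875263 far 0.06900062987860722
0.1045 False along 0.1021 z 0.0037 F along -9.03 [-8.72 -2.38 11.31]
top near L/R lift 1.9159236643390756 1.8213698197342505 far -0.020403600816382757
side near L/R lift 1.9215707397845918 1.9890231230183115 far 0.15104032966257053
0.108 False along 0.1056 z 0.0037 F along -10.01 [-9.86 -1.79 11.72]
top near L/R lift 2.529311261564335 2.7070807331049536 far 0.02158090682770385
side near L/R lift 2.5945383434348503 2.56760385289704 far 0.1079656886026027
14.4667
```

View pics/s3.png

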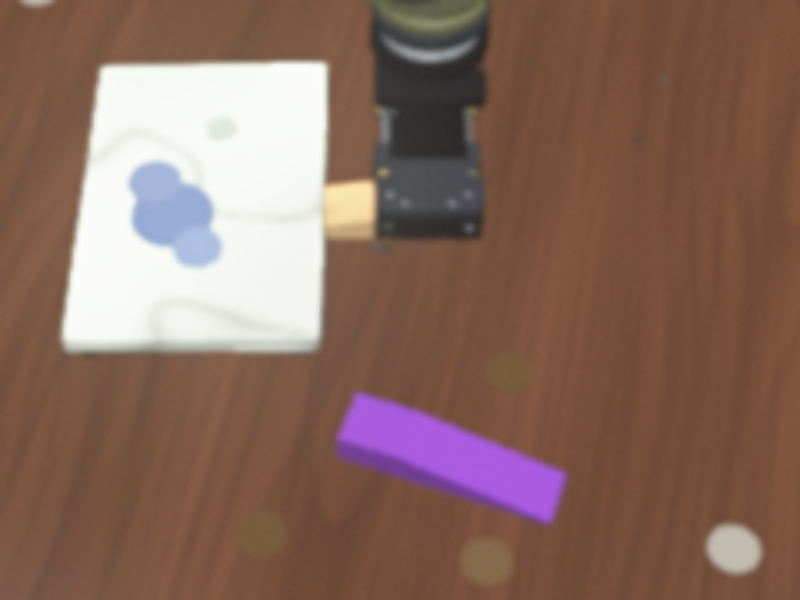

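The picture shows the wedge entering at the middle of the near edge, around (330,210), with the slab unmoved. Lift is 2.6 mm on both sides with the far edge down. I'll push one small step further, then check and hand in.

```bash
python3 - <<'E'
from h import *
import pickle
p0=np.load('p0.npy'); s=np.radians(11.97); e=np.array([np.cos(s),np.sin(s),0])
q=p0+e*.112; q[2]=.0038
print(ctrl.servo_line(q,speed=.03,rot=down(s),guard=40)); ctrl.sleep(.5)
for n in('top','side'):
    k0=tilt(pickle.load(open(n+'.pkl','rb'))); d=ctrl.get_image(n); k=tilt(d)-k0
    print(n,[round(float(1000*(k@v)),2) for v in([.013,.112,1],[.013,-.112,1],[.157,0,1])])
    if n=='top':
        W=world(d); m=(d['z_map']>0)&(W[...,2]>.017)&(W[...,2]<.035)&(abs(W[...,1])<.16)&(W[...,0]>.53)
        l,st=cv2.connectedComponentsWithStats(m.astype(np.uint8))[1:3]; m=l==1+st[1:,4].argmax()
        print(cv2.minAreaRect(np.argwhere(m)[:,::-1].astype(np.float32)))
print(ctrl.get_contact_force(),ctrl.get_grip_width(),ctrl.get_grasp_force(),np.abs(ctrl.get_qd()).max(),(np.array(ctrl.get_tool_pos())-p0)@e,ctrl.get_time())
E
```

```text
False
top [3.13, 3.38, 0.21]
((327.8352966308594, 194.25880432128906), (67.03150177001953, 100.65571594238281), 77.47119140625)
side [3.39, 3.43, 0.29]
[-8.11379476 -1.7416035  11.28972654] 0.03602843343185212 40.002084374427795 0.0007723595020026916 0.10965736755915566 15.35
```

```bash
python3 -c "
from rig import ctrl
print(ctrl.finish_job())"
```

```text
the job is handed in; nothing more can be done
None
```

The job is handed in, though no verdict was returned: the wedge is held under the middle of the slab's near edge, both near feet measure about 3.3 mm clear, the far edge reads within 0.3 mm of its starting height, and the slab had not visibly moved.

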